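Put the check weights back in their case after the balance check

TASK

The balance check is finished: put the three knob weights away upright, each in the well of the wooden case that is made for it (largest weight in the largest well, middle in the middle, smallest in the smallest), and lay the two-pronged lifting fork lengthwise in its long rest beside the wells. The hooked weight and the flat-bladed spatula do not belong to the set: leave them where they are, and do not tip any of the weights over.

Things in the scene. Friction and masses are not known exactly. Their poses are not given: they have to be found in the camera images.
- w500_c (a point): 500 g check weight, plain brass, upright: cylinder 38 mm across, 49 mm high, then a neck and a round KNOB 27 mm across, 67 mm high in all; the largest of the three. Starts at the left on the pan (140 mm across, 72 mm above the bench) of a white balance 200 mm wide, 270 deep, 56 high. Point: its centre, 33.5 mm above its foot; z up its axis. Grip the cylinder's upper part from above.
- w200_c (a point): 200 g check weight, plain brass, upright: cylinder 28 mm across, 37 mm high, then a neck and a round KNOB 20 mm across, 51 mm high in all; the middle one of the three. Starts on the bench at the right. Point: its centre, 25.5 mm above its foot; z up its axis. Grip the cylinder's upper part from above.
- w100_c (a point): 100 g check weight, plain brass, upright: cylinder 22 mm across, 29 mm high, then a neck and a round KNOB 16 mm across, 40 mm high in all; the smallest of the three. Starts on the bench at the right. Point: its centre, 20 mm above its foot; z up its axis. Grip the cylinder's upper part from above.
- fork_c (a point): Lifting fork, lying flat on the bench, 150 mm long: black handle 90 long, 14 wide, 16 mm high, then a thin neck and a flat steel U with TWO PRONGS, 32 mm wide, 4 thick. Point: mid-length of the fork, in the handle (15 mm from the handle's front end), 8 mm above its underside; it balances near there. x along the fork to the prongs, z up.
- well500 (a point): Round well for the 500 g weight, the largest of three: 48 mm across, 9 mm deep, in one of three equal 68 mm beech blocks side by side along the case's y axis, in any order. Point: centre of the well's floor, 10 mm above the bench; the blocks' tops are 19 mm above the bench. z up, y along the row, x across it, away from the fork's rest. Fixed. Fingers opening along x clear the neighbours.
- well200 (a point): Round well for the 200 g weight, the middle one of three: 38 mm across, 9 mm deep, in one of three equal 68 mm beech blocks side by side along the case's y axis, in any order. Point: centre of the well's floor, 10 mm above the bench; the blocks' tops are 19 mm above the bench. z up, y along the row, x across it, away from the fork's rest. Fixed. Fingers opening along x clear the neighbours.
- well100 (a point): Round well for the 100 g weight, the smallest of three: 32 mm across, 9 mm deep, in one of three equal 68 mm beech blocks side by side along the case's y axis, in any order. Point: centre of the well's floor, 10 mm above the bench; the blocks' tops are 19 mm above the bench. z up, y along the row, x across it, away from the fork's rest. Fixed. Fingers opening along x clear the neighbours.
- fork_rest (a point): Fork's rest: beech trough along the case's near side, 188 by 44 mm inside, with 8 mm high cheeks round both ends; the middle 104 mm of its long sides is open to the floor for fingers. Point: middle of its floor, 18 mm above the bench; y along it, x across towards the wells (centres 64 mm from its mid-line), z up. Fork may point either way. Fixed; case 140 by 216, 19 mm high.
- hookw_c (a point): LOOK-ALIKE, not of the set: brass weight with a wire HOOK in place of a knob, standing on the bench at the right: cylinder 32 mm across, 36 mm high; hook up to 66 mm. Point: centre of the cylinder, 18 mm above its foot; z up.
- spatula_c (a point): LOOK-ALIKE, not of the set: spatula lying on the bench, 150 mm long, the same black handle as the fork (90 by 14 by 16 mm) but one flat steel BLADE 20 mm wide, no prongs. Point: mid-length, in the handle, 8 mm above the bench; x towards the blade.
There are look-alikes about, which are no part of the job. What is shaped like the part that bears w100_c but green is not meant. What is shaped like the part that bears well100 but orange is not meant.

How it is judged:
By the outcome, as a careful person would: the job done as asked, in the order asked, and still so for the second after the job is handed in, with the robot touching nothing.
It also fails if it takes over 109 s, if anything falls off the work surface, if the arm or the gripper's body presses on something with over 40 N, if the wrist force passes 120 N, or if a joint passes its speed limit or range.

ROBOT

A 6-joint arm with a two-finger parallel gripper is mounted at the origin on the work surface. World frame = base frame: x ahead of the robot, y to its left, z up, the work surface at z = 0. Lengths are in m, angles in rad, forces in N, time in s.
With the tool pointing down it reaches from about 0.325 to 0.925 m from the base axis. Payload 3.1 kg.
Tool frame: the origin (TCP) lies on the centre line of the jaws, within the pads' length; the fingertips stand 11 mm ahead of it and the grasp point (between the pads) lies 8 mm behind it; z points along the fingers, y is the direction in which the jaws open and shut (so a half turn about z gives the same grasp; the last joint's range is limited). The gripper opens to 85 mm and grips with 20 to 120 N. Pads are 22 mm wide; open, the fingers measure 114 mm over their backs; the gripper's body (76 mm by 85 mm) begins 54 mm behind the grasp point. The pads swing forward as they close: fully open they stand 13 mm farther back than shut.
Start: joints at [1.073, 0.217, 1.613, -0, 1.311, -0.112], TCP at [0.235, 0.579, 0.242] pointing down, gripper open.
Joint ranges: [-2.75, 2.75], [-0.78, 2.1], [0.31, 2.55], [-1.13, 4.27], [0.13, 2.63], [-2.58, 2.58]. Speed limits (rad/s): [2.79, 2.79, 3.14, 3.14, 3.14, 3.14].

INTERFACE

Orientations are given as a rotation vector (axis times angle).
In Python, from station import * gives the robot as it stands.
- The arm moves only by the tool arm_command, never from a script. Its argument "deltas" is one flat list of numbers, 5 for each row, row after row: the closure in counts, from 0 (fully open) to 255 (shut), then the shift along the tool's x, y, z in mm, then the turn about the tool's z in rad. In form: [jaw, x, y, z, roll, jaw, x, y, z, roll, ...]. A call has 1 to 5 rows; each row is the pose to reach, as a shift and turn from the pose measured when the call began, along the tool's axes at that moment; what a row does not reach only later rows make up. A row lasts 1/10 s, in which the tool goes at most 50 mm and 8.59 degrees, less where a joint would pass 70% of its speed; a pose out of reach is approached as far as the arm can. A call with a gripper value outside its range is refused whole. The fingers move at their own pace and stop on an object; "squeeze" is the grip in N (left out, the last holds). Time passes only in rows, so rows that repeat a pose let the fingers close. It gives the time, the measured TCP pose, the force and the opening at its end, in the units of the state.
- sense(): the state, without advancing time (a new reading comes with each control period).
- read_camera(name): name is "scene" or "side" or "wrist"; returns a dict with "image" (480x640x3 uint8, red, green, blue), "z_map" (480x640 float32, m along the optical axis (not along the pixel's ray), 0 where there is no reading), "fx", "fy", "cx", "cy" (pixels), "R" (3x3) and "t" (3): a world point X has camera coordinates R X + t. Camera axes: x right, y down, z forward; pixel columns grow to the right and rows downward; lengths in m; the calibration is good to about 2 mm. A picture is of the moment at which its call begins.
- finish_job(): hands the job in, once; it reports no verdict.
The state is a dict: "time": time; "joint_positions": joint angles; "dq": joint speeds; "effort": joint torques, N m; "eef_pos": TCP position; "ee_rot": TCP orientation; "force": force on the tool from outside, world axes, zero at the start; "wrist_torque": the same for the moment, N m; "grip_width": opening from 0.0 (shut) to 1.0 (fully open).
Only numpy, scipy, OpenCV 4.12 (cv2) and the standard library are available. Lean on these libraries where they do the work, as an engineer would, in place of code of your own. Each camera call takes 0.05 s, during which the arm holds its last target. There are 200 camera calls.

## Working session

There is one attempt and no reset: what is moved stays moved. The work goes in short steps, Python scripts to look and compute and a tool call to move; the robot and the scene stay as the last step left them, time stands still between calls to the robot, and variables do not carry over. Pictures are saved under pics/ and viewed, about 12 in all and at most 16, crops included, and the job is handed in when it is done.

Besides the shell and the picture viewer there is one more tool, called after ">>>" in YAML: its name, and indented under it one key for each argument. arm_command: Moves the arm, as the interface text tells. Its arguments: {"type":"object","properties":{"deltas":{"type":"array"},"squeeze":{"type":"number"}},"required":["deltas"]}

```bash
ls; mkdir -p pics
cat > h.py <<'E'
from station import *
import numpy as np, cv2, pickle
from scipy.spatial.transform import Rotation as Ro
def grab(n):
    c=read_camera(n); pickle.dump(c,open(f'{n}.pkl','wb')); return c
def load(n): return pickle.load(open(f'{n}.pkl','rb'))
def save(c,name,box=None,s=1):
    im=cv2.cvtColor(c['image'],cv2.COLOR_RGB2BGR)
    if box: im=im[box[1]:box[3],box[0]:box[2]]
    cv2.imwrite('pics/'+name,cv2.resize(im,None,fx=s,fy=s,interpolation=cv2.INTER_CUBIC))
def xyz(c):  # world points per pixel
    v,u=np.mgrid[0:480,0:640]; z=c['z_map'].astype(float)
    P=np.stack([(u-c['cx'])/c['fx']*z,(v-c['cy'])/c['fy']*z,z],-1)
    W=(P-np.array(c['t']))@np.array(c['R']); W[z==0]=np.nan; return W
def ray(c,u,v,h):
    R=np.array(c['R']);o=-R.T@np.array(c['t']);d=R.T@np.array([(u-c['cx'])/c['fx'],(v-c['cy'])/c['fy'],1]);return o+d*(h-o[2])/d[2]
def tool(p): # world target -> tool axis shift mm
    s=sense();return np.round(Ro.from_rotvec(s['ee_rot']).inv().apply(np.array(p)-s['eef_pos'])*1000,1)
E
python3 - <<'E'
from h import *
for n in('scene','side','wrist'):
    c=grab(n);print(n,-np.array(c['R']).T@c['t'],c['fx'])
im=[cv2.resize(cv2.cvtColor(load(n)['image'],4),(640,480)) for n in('scene','side','wrist')]
save(load('scene'),'a.png');save(load('side'),'b.png')
s=sense();print(s['eef_pos'],Ro.from_rotvec(s['ee_rot']).as_matrix(),s['force'],s['time'])
E
```

```text
pics
scene [1.03597675 0.64752311 1.01620054] 602.0101425298744
side [-0.0438285  -0.91836291  0.71407313] 560.8030160534502
wrist [0.17297972 0.60404136 0.37203366] 334.5313002172042
[0.23487348 0.5785365  0.24124466] [[-9.26500550e-01  3.76292365e-01 -8.86491584e-04]
 [ 3.76293354e-01  9.26499126e-01 -1.63740034e-03]
 [ 2.05192431e-04 -1.85063321e-03 -9.99998267e-01]] [ 0.49076721 -0.0586444  -0.59842007] 0.15
```

View pics/a.png

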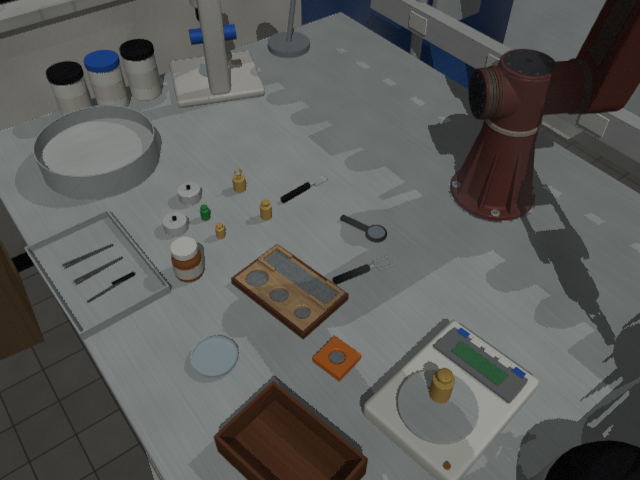

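View pics/b.png

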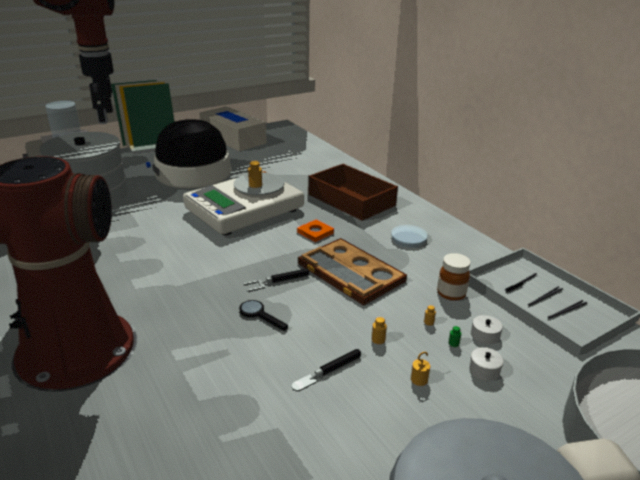

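Candidates (scene pixels):
- Knob weights: w500 (442,385), w200 (266,210) and w100 (221,230). Not meant: the green one at (205,213) and the hooked weight at (239,181).
- Fork: (360,271), two prongs. Not meant: the spatula at (302,190), a magnifier at (365,228), and the tools in the tray.
- Wells: (257,278) is the large one, (279,295) the middle, (302,313) the small. Not meant: the orange block at (337,357).

Next is a measurement and one close crop.

Run:
```python
from h import *
np.set_printoptions(precision=4,suppress=True)
c=load('scene');W=xyz(c);im=c['image'];hsv=cv2.cvtColor(im,cv2.COLOR_RGB2HSV)
save(c,'c.png',(190,160,410,340),3.5)
def stat(n,box,cond):
    x0,y0,x1,y1=box;m=np.zeros((480,640),bool);m[y0:y1,x0:x1]=1;m&=cond&np.isfinite(W[...,2]);P=W[m]
    print(n,len(P),'med',np.median(P,0),'min',P.min(0),'max',P.max(0));return P,m
br=(hsv[...,0]>10)&(hsv[...,0]<28)&(hsv[...,1]>110)&(hsv[...,2]>60)
z=W[...,2]
# knob weights: use top points
for n,b,h in(('w500',(420,360,465,410),.139),('w200',(255,195,280,222),.051),('w100',(212,220,230,240),.040),('hook',(228,168,250,195),.066)):
    P,m=stat(n,b,br)
    t=P[P[:,2]>np.percentile(P[:,2],97)-.008]
    print('  top',t.mean(0))
P,m=stat('fork',(325,250,400,290),(z>.008)&(z<.03)&(hsv[...,2]<70))
q=P[:,:2];print(cv2.minAreaRect(q.astype(np.float32)*1000))
P,m=stat('pr',(370,250,400,285),(z>.002)&(z<.03))
# case block
P,m=stat('case',(225,235,355,340),(z>.014)&(z<.04)); 
print(cv2.minAreaRect(P[:,:2].astype(np.float32)*1000))
# wells: grey pixels in case
g=(hsv[...,1]<90)&(z<.03)&(z>.002)
g8=np.zeros((480,640),np.uint8);g8[240:330,235:345]=(g[240:330,235:345]*255)
n,l,st,ce=cv2.connectedComponentsWithStats(g8)
for i in range(1,n):
    if st[i,4]>40: print(st[i],ce[i],ray(c,*ce[i],.010),ray(c,*ce[i],.018))
```

```text
w500 627 med [0.5573 0.359  0.1197] min [0.5311 0.3349 0.0732] max [0.5685 0.372  0.1424]
  top [0.5501 0.3539 0.1373]
w200 188 med [ 0.5123 -0.2572  0.032 ] min [ 0.496  -0.276   0.0014] max [ 0.5234 -0.2479  0.0538]
  top [ 0.5092 -0.2621  0.0481]
w100 114 med [ 0.6315 -0.2672  0.0256] min [ 0.6197 -0.2789  0.    ] max [ 0.641  -0.2596  0.0418]
  top [ 0.6305 -0.2709  0.0376]
hook 197 med [ 0.51   -0.3798  0.0299] min [ 0.4745 -0.4378 -0.0016] max [ 0.5239 -0.3701  0.0663]
  top [ 0.5063 -0.3871  0.0605]
fork 241 med [0.4651 0.0075 0.0138] min [ 0.4168 -0.0135  0.0082] max [0.5217 0.0223 0.0208]
((470.152099609375, 5.195892333984375), (18.357955932617188, 107.47268676757812), 78.81707000732422)
pr 187 med [0.393  0.0226 0.0035] min [ 0.3289 -0.0221  0.002 ] max [0.444  0.0816 0.0154]
case 4559 med [ 0.5903 -0.0283  0.0178] min [ 0.4548 -0.162   0.014 ] max [0.7742 0.1284 0.0306]
((592.5453491210938, -32.84913635253906), (260.86126708984375, 266.9951477050781), 53.146385192871094)
[ 265  250   73   55 1329] [300.5711 276.9082] [ 0.557  -0.0526  0.01  ] [ 0.5608 -0.0471  0.018 ]
[246 271  22  16 274] [256.7372 278.4197] [ 0.6359 -0.106   0.01  ] [ 0.6391 -0.1     0.018 ]
[332 272  13  14  98] [338.9388 278.6429] [0.4928 0.0012 0.01  ] [0.4971 0.0064 0.018 ]
[270 289  18  13 183] [278.7869 295.0492] [ 0.6234 -0.0393  0.01  ] [ 0.6267 -0.0339  0.018 ]
[295 307  15  12 135] [302.037  312.5407] [0.6107 0.0276 0.01  ] [0.6141 0.0325 0.018 ]
```

View pics/c.png

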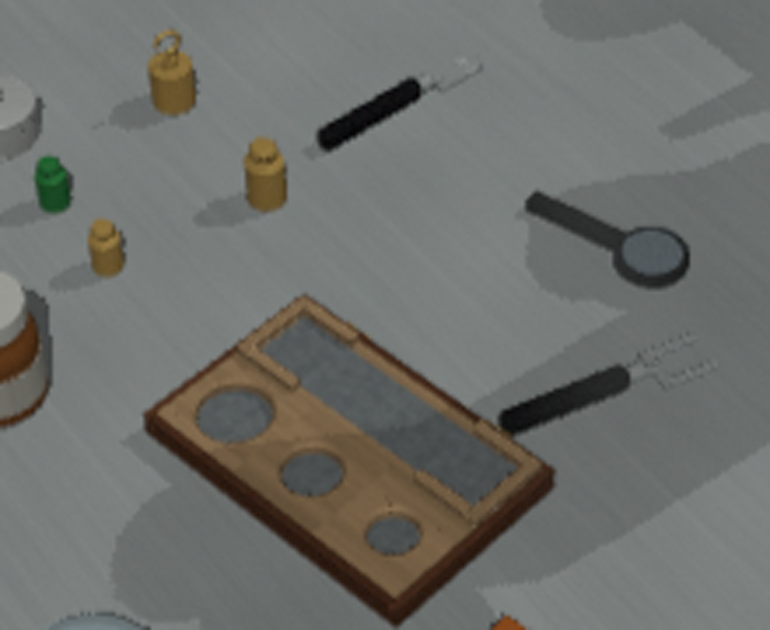

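Crop: w200 at (266,210) and w100 at (221,230) have knobs, the hooked and green ones are distinct. The fork has two prongs at (385,262). The wells are in order large, middle, small from the far right to the left, so everything matches the descriptions. I'll move above w500, turning towards the case yaw.

>>> arm_command:
  deltas: [70, -375, -93, 0, 0.998, 70, -375, -93, 0, 0.998, 70, -375, -93, 0, 0.998, 70, -375, -93, 0, 0.998, 70, -375, -93, 0, 0.998]
  squeeze: 50

```text
time: 0.65
eef_pos: [0.4382, 0.4303, 0.2413]
ee_rot: [1.697, 2.643, -0.003]
force: [0.8, 0.2, 0.2]
grip_width: 0.726
```

```bash
cat >> h.py <<'E'
def go(p,yaw=10.7):
    s=sense();M=Ro.from_rotvec(s['ee_rot']).as_matrix();cur=np.degrees(np.arctan2(M[1,1],M[0,1]))
    d=(cur-yaw+180)%360-180
    print('t',round(s['time'],2),'tcp',np.round(s['eef_pos'],4),'yaw',round(cur,1),'tilt',np.round(M[2,:2],3),'f',np.round(s['force'],1),'w',round(s['grip_width']*85,1),'q1,6',np.round([s['joint_positions'][0],s['joint_positions'][5]],2))
    print('shift',tool(p),'roll',round(np.radians(d),3))
E
python3 - <<'E'
from h import *
go([.547,.351,.241])
E
```

```text
t 0.65 tcp [0.4382 0.4303 0.2413] yaw 24.6 tilt [-0.001 -0.001] f [0.8 0.2 0.2] w 61.7 q1,6 [0.66 0.23]
shift [-117.3   66.     0.4] roll 0.242
```

>>> arm_command:
  deltas: [70, -117, 66, -30, 0.242, 70, -117, 66, -30, 0.242, 70, -117, 66, -30, 0.242, 70, -117, 66, -30, 0.242]

```text
time: 1.05
eef_pos: [0.5516, 0.3479, 0.2727]
ee_rot: [2.009, 2.411, 0.001]
force: [0.3, -0.0, -1.1]
grip_width: 0.725
```

Run:
```python
from h import *
go([.547,.351,.103])
c=grab('wrist');save(c,'d.png');W=xyz(c)
hsv=cv2.cvtColor(c['image'],cv2.COLOR_RGB2HSV)
m=(W[...,2]>.078)&(W[...,2]<.15)&(np.hypot(W[...,0]-.547,W[...,1]-.351)<.05)
P=W[m];print(len(P),P.min(0),P.max(0))
for a,b in((.078,.117),(.117,.122),(.125,.132),(.134,.145)):
    q=P[(P[:,2]>a)&(P[:,2]<b)]
    if len(q)>5:print(a,len(q),q.min(0),q.max(0),q.mean(0))
print(np.array(c['R']))
```

```text
t 1.05 tcp [0.5516 0.3479 0.2727] yaw 10.4 tilt [-0.002  0.003] f [ 0.3 -0.  -1.1] w 61.6 q1,6 [0.46 0.28]
shift [  4.3  -4.4 169.6] roll -0.005
1640 [0.52756192 0.33473701 0.0783017 ] [0.5647534  0.37250871 0.14013542]
0.078 192 [0.52794806 0.35640382 0.0783017 ] [0.56204559 0.37250871 0.11698553] [0.54438442 0.36951926 0.09845235]
0.117 600 [0.52756192 0.33473701 0.11702546] [0.5647534  0.37238083 0.12195975] [0.54556938 0.35856245 0.12035435]
0.125 19 [0.53326686 0.35572968 0.12799788] [0.55655485 0.36706865 0.13194368] [0.54417948 0.36435631 0.13041716]
0.134 808 [0.53294257 0.34047228 0.13431008] [0.55927439 0.36702079 0.14013542] [0.54617958 0.35422603 0.13737884]
[[ 0.98366387  0.17994575  0.00499192]
 [ 0.17247285 -0.95003139  0.2601797 ]
 [ 0.05156072 -0.2550684  -0.96554731]]
```

View pics/d.png

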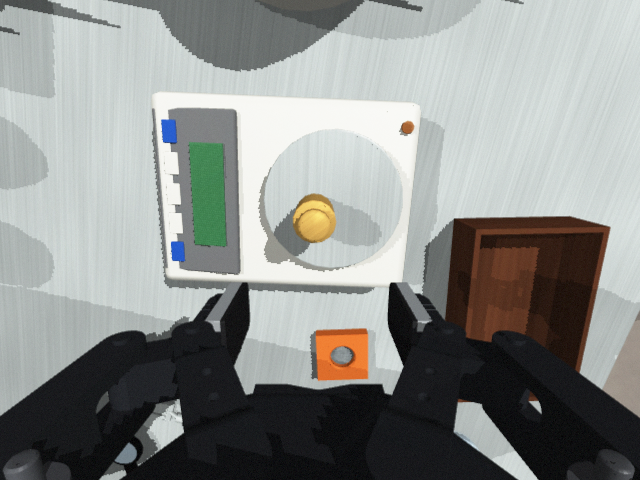

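The picture shows w500 with its knob at pixel (315,222) on the pan, centre about (0.546, 0.354). Now I go down and grip it.

>>> arm_command:
  deltas: [70, 6.7, -4.5, 50, 0, 70, 6.7, -4.5, 100, 0, 70, 6.7, -4.5, 140, 0, 70, 6.7, -4.5, 166, 0, 70, 6.7, -4.5, 166, 0]

```text
time: 1.6
eef_pos: [0.5376, 0.3537, 0.099]
ee_rot: [-2.004, -2.413, 0.02]
force: [-1.0, -0.3, -0.5]
grip_width: 0.725
```

Run:
```python
from h import *
go([.546,.3537,.106])
```

```text
t 1.6 tcp [0.5376 0.3537 0.099 ] yaw 10.6 tilt [-0.004 -0.013] f [-1.  -0.3 -0.5] w 61.6 q1,6 [0.47 0.29]
shift [-1.6  8.1 -7.1] roll -0.002
```

>>> arm_command:
  deltas: [70, -1.6, 8, -7, 0, 70, -1.6, 8, -7, 0, 70, -1.6, 8, -7, 0]

```text
time: 1.9
eef_pos: [0.5478, 0.3549, 0.109]
ee_rot: [-2.005, -2.415, 0.013]
force: [-0.5, 0.5, 0.1]
grip_width: 0.724
```

Run:
```python
from h import *
go([.546,.3537,.106])
```

```text
t 1.9 tcp [0.5478 0.3549 0.109 ] yaw 10.6 tilt [-0.003 -0.008] f [-0.5  0.5  0.1] w 61.5 q1,6 [0.47 0.28]
shift [-0.8 -2.   3. ] roll -0.002
```

>>> arm_command:
  deltas: [110, -0.8, -2, 2, 0, 150, -0.8, -2, 2, 0, 255, -0.8, -2, 2, 0, 255, -0.8, -2, 2, 0, 255, -0.8, -2, 2, 0]

```text
time: 2.4
eef_pos: [0.5471, 0.3542, 0.1089]
ee_rot: [-2.006, -2.415, 0.009]
force: [0.0, -0.2, 6.2]
grip_width: 0.428
```

>>> arm_command:
  deltas: [255, 0, 0, 0, 0, 255, 0, 0, 0, 0, 255, 0, 0, -15, 0, 255, 0, 0, -30, 0]

```text
time: 2.8
eef_pos: [0.5452, 0.3533, 0.1372]
ee_rot: [-2.005, -2.414, 0.017]
force: [-0.6, 0.3, -4.4]
grip_width: 0.432
```

Run:
```python
from h import *
go([.636,-.106,.2])
```

```text
t 2.8 tcp [0.5452 0.3533 0.1372] yaw 10.6 tilt [-0.004 -0.011] f [-0.6  0.3 -4.4] w 36.7 q1,6 [0.47 0.28]
shift [-468.4    4.3  -61.1] roll -0.002
```

>>> arm_command:
  deltas: [255, -35, 0, -40, 0, 255, -75, 1, -61, 0, 255, -120, 2, -61, 0, 255, -165, 2, -61, 0, 255, -210, 3, -61, 0]

```text
time: 3.3
eef_pos: [0.5871, 0.1462, 0.1999]
ee_rot: [-2.004, -2.414, 0.016]
force: [0.8, 0.2, -4.5]
grip_width: 0.425
```

>>> arm_command:
  deltas: [255, -40, 0, 0, 0, 255, -70, 0, 0, 0, 255, -80, 0, 0, 0, 255, -80, 0, 0, 0]

```text
time: 3.7
eef_pos: [0.6019, 0.0661, 0.2006]
ee_rot: [-2.007, -2.412, 0.016]
force: [-0.1, 1.5, -4.7]
grip_width: 0.425
```

Run:
```python
from h import *
np.set_printoptions(precision=4,suppress=True)
go([.636,-.106,.2])
c=grab('wrist');save(c,'e.png');W=xyz(c)
hsv=cv2.cvtColor(c['image'],cv2.COLOR_RGB2HSV)
g=((hsv[...,1]<90)&(np.abs(W[...,0]-.6)<.1)&(np.abs(W[...,1]+.04)<.13)&(W[...,2]>.002)&(W[...,2]<.03)).astype(np.uint8)
n,l,st,ce=cv2.connectedComponentsWithStats(g)
for i in range(1,n):
    if st[i,4]>150:
        w=W[l==i];print(st[i],ce[i],ray(c,*ce[i],.010),np.median(w[:,2]),cv2.minAreaRect(w[:,:2].astype(np.float32)*1000))
```

```text
t 3.7 tcp [0.6019 0.0661 0.2006] yaw 10.4 tilt [-0.004 -0.01 ] f [-0.1  1.5 -4.7] w 36.1 q1,6 [-0.   -0.18]
shift [-175.5    2.3    1.2] roll -0.004
[ 236  234   46   64 2212] [257.6542 259.1768] [0.5461 0.0144 0.01  ] 0.01754178950056338 ((549.9400634765625, 10.306373596191406), (44.29793167114258, 66.62039184570312), 10.834547996520996)
[263 339  22  45 614] [275.2557 367.0521] [ 0.5823 -0.1071  0.01  ] 0.01762229613706295 ((579.5111694335938, -95.3419189453125), (23.14422035217285, 55.8038330078125), 8.604340553283691)
[303 370  43  19 403] [325.469  381.0273] [ 0.6404 -0.1145  0.01  ] 0.009740958861584707 ((640.1162719726562, -114.33924865722656), (47.47022247314453, 19.779766082763672), 19.886417388916016)
```

View pics/e.png

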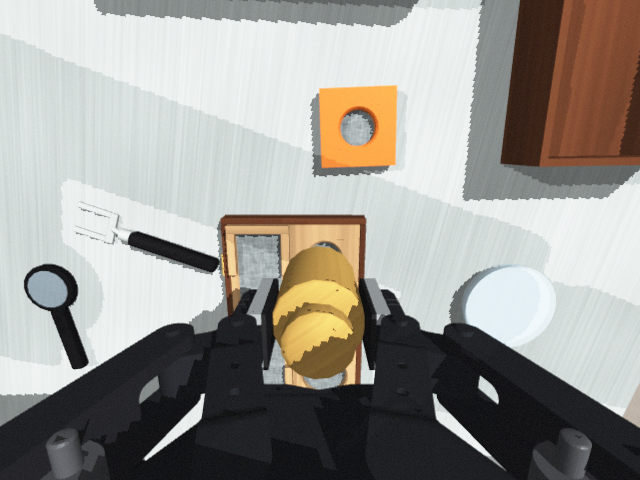

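The picture shows the held w500 upright in the jaws, with the case below it partly hidden and well500 at (325,381). Before going down I cross-check the well centres with the first side view.

Run:
```python
from h import *
np.set_printoptions(precision=4,suppress=True)
for nm in('scene','side'):
    c=load(nm);W=xyz(c);o=-np.array(c['R']).T@c['t']
    hsv=cv2.cvtColor(c['image'],cv2.COLOR_RGB2HSV)
    g=((hsv[...,1]<90)&(np.abs(W[...,0]-.61)<.07)&(np.abs(W[...,1]+.04)<.12)&(W[...,2]>-.01)&(W[...,2]<.03)).astype(np.uint8)
    n,l,st,ce=cv2.connectedComponentsWithStats(g)
    for i in range(1,n):
        if st[i,4]>60:
            p=ray(c,*ce[i],.010);d=(o-p)[:2];f=p[:2]+.0045*d/o[2];w=W[l==i]
            print(nm,st[i],'corr centre',f,'z',np.median(w[:,2]))
go([.638,-.102,.2])
```

```text
scene [ 265  250   68   55 1186] corr centre [ 0.5623 -0.0561] z 0.017309269277921483
scene [246 271  22  16 274] corr centre [ 0.6377 -0.1027] z 0.009530682784821647
scene [ 238  288  107   62 1065] corr centre [0.6489 0.0404] z -0.0010163335004133558
scene [270 289  18  13 183] corr centre [ 0.6252 -0.0363] z 0.009217384806582714
scene [295 307  15  12 135] corr centre [0.6126 0.0304] z 0.009415602034966157
side [312 251  62  39 733] corr centre [ 0.5668 -0.0504] z 0.017267400069378432
side [353 260  15   6  72] corr centre [ 0.6223 -0.0404] z 0.00923839045285952
side [372 271  20   9 144] corr centre [ 0.6345 -0.1074] z 0.009086195905825292
side [370 279  42  23 185] corr centre [ 0.6217 -0.1688] z -0.0012819969243423387
t 3.75 tcp [0.6016 0.0676 0.2004] yaw 10.5 tilt [-0.003 -0.01 ] f [ 0.   0.3 -5.3] w 36.4 q1,6 [-0.   -0.18]
shift [-173.4    4.8    0.8] roll -0.003
```

>>> arm_command:
  deltas: [255, -40, 1, 0, 0, 255, -80, 2, 0, 0, 255, -125, 4, 1, 0, 255, -160, 4, 1, 0, 255, -175, 4, 1, 0]

```text
time: 4.25
eef_pos: [0.6381, -0.1052, 0.1999]
ee_rot: [-2.007, -2.412, 0.016]
force: [-0.1, 0.8, -5.5]
grip_width: 0.427
```

>>> arm_command:
  deltas: [255, 0, 0, 0, 0, 255, 0, 0, 0, 0]

```text
time: 4.45
eef_pos: [0.6379, -0.1033, 0.1996]
ee_rot: [-2.004, -2.412, 0.014]
force: [-0.7, 0.4, -4.7]
grip_width: 0.428
```

```bash
cat >> h.py <<'E'
def wells(c):
    W=xyz(c);o=-np.array(c['R']).T@c['t'];hsv=cv2.cvtColor(c['image'],cv2.COLOR_RGB2HSV)
    g=((hsv[...,1]<90)&(np.abs(W[...,0]-.61)<.09)&(np.abs(W[...,1]+.04)<.12)&(W[...,2]>.004)&(W[...,2]<.03)).astype(np.uint8)
    n,l,st,ce=cv2.connectedComponentsWithStats(g)
    for i in range(1,n):
        if st[i,4]>60:
            p=ray(c,*ce[i],.010);d=(o-p)[:2];w=W[l==i]
            print(st[i],'corr',p[:2]+.0045*d/o[2],'z',np.median(w[:,2]),cv2.minEnclosingCircle(w[:,:2].astype(np.float32)*1000))
E
python3 - <<'E'
from h import *
np.set_printoptions(precision=4,suppress=True)
c=grab('wrist');save(c,'f.png');wells(c)
go([.637,-.104,.065])
E
```

```text
[215  11  65   1  65] corr [0.5446 0.0599] z 0.017948089132556216 ((545.6932373046875, 58.76526641845703), 25.98418426513672)
[281  11  72   1  72] corr [0.6012 0.0703] z 0.017926477402593902 ((601.4988403320312, 69.20040130615234), 29.049171447753906)
[  217    31    59   217 10366] corr [ 0.5582 -0.0386] z 0.0175359498215727 ((559.429443359375, -48.576515197753906), 95.52136993408203)
[ 302   47   37   39 1146] corr [0.6113 0.03  ] z 0.00964212670564045 ((610.8906860351562, 30.36737632751465), 16.60232162475586)
[299  91  35  17 220] corr [0.6114 0.0016] z 0.018168006580971202 ((613.7382202148438, 2.6125235557556152), 15.282685279846191)
[ 299  126   42   43 1381] corr [ 0.6237 -0.0361] z 0.009703324454532317 ((623.7440185546875, -36.22798156738281), 19.117464065551758)
[ 295  196   50   48 1846] corr [ 0.6359 -0.102 ] z 0.009709639838120915 ((636.01953125, -103.13816833496094), 24.23887062072754)
t 4.5 tcp [ 0.6378 -0.1029  0.1996] yaw 10.6 tilt [-0.002 -0.011] f [ 0.3 -0.5 -5.1] w 36.6 q1,6 [-0.27 -0.45]
shift [ -0.7   0.5 134.6] roll -0.002
```

View pics/f.png

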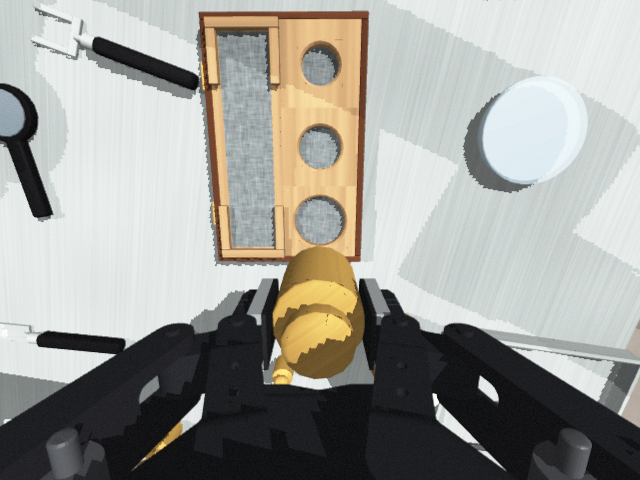

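The picture shows all three wells clearly: small (321,65), middle (320,147), large (320,220). w500 hangs straight in the jaws. Wells are at (.636,-.103), (.624,-.036) and (.611,.030). Lowering w500 now.

>>> arm_command:
  deltas: [255, 0, 0, 35, 0, 255, 0.3, -0.3, 75, 0, 255, 0.3, -0.3, 110, 0, 255, 0.3, -0.3, 130, 0, 255, 0.3, -0.3, 135, 0]

```text
time: 5.0
eef_pos: [0.6327, -0.1, 0.0605]
ee_rot: [-1.995, -2.409, 0.019]
force: [-0.0, 0.4, -5.8]
grip_width: 0.422
```

>>> arm_command:
  deltas: [255, 0, 0, 0, 0, 255, 0, 0, 0, 0]

```text
time: 5.2
eef_pos: [0.6332, -0.0988, 0.0615]
ee_rot: [-1.994, -2.41, 0.018]
force: [0.8, 0.2, -4.9]
grip_width: 0.426
```

Run:
```python
from h import *
go([.636,-.103,.048])
```

```text
t 5.2 tcp [ 0.6332 -0.0988  0.0615] yaw 10.8 tilt [ 0.003 -0.017] f [ 0.8  0.2 -4.9] w 36.2 q1,6 [-0.26 -0.45]
shift [-4.7  2.2 13.5] roll 0.002
```

>>> arm_command:
  deltas: [255, -4.5, 2.2, 0, 0, 255, -4.5, 2.2, 3, 0, 255, -4.5, 2.2, 8, 0, 255, -4.5, 2.2, 11, 0, 255, -4.5, 2.2, 12, 0]

```text
time: 5.7
eef_pos: [0.6353, -0.1028, 0.0487]
ee_rot: [-1.994, -2.409, 0.019]
force: [-0.3, -0.3, -4.6]
grip_width: 0.424
```

Run:
```python
from h import *
go([.636,-.103,.047])
```

```text
t 5.7 tcp [ 0.6353 -0.1028  0.0487] yaw 10.8 tilt [ 0.003 -0.019] f [-0.3 -0.3 -4.6] w 36.1 q1,6 [-0.27 -0.45]
shift [-0.4  0.7  1.6] roll 0.001
```

>>> arm_command:
  deltas: [255, 0, 0.7, 1, 0, 255, 0, 0.7, 2, 0, 255, 0, 0.7, 2.5, 0]

```text
time: 6.0
eef_pos: [0.6357, -0.1027, 0.0471]
ee_rot: [-1.993, -2.408, 0.02]
force: [-4.1, 0.3, 3.7]
grip_width: 0.425
```

>>> arm_command:
  deltas: [120, 0, 0, 0, 0, 90, 0, 0, 0, 0, 90, 0, 0, 0, 0, 90, 0, 0, -10, 0, 90, 0, 0, -40, 0]

```text
time: 6.5
eef_pos: [0.6337, -0.1019, 0.0844]
ee_rot: [-1.989, -2.403, 0.025]
force: [-0.4, -0.7, 0.3]
grip_width: 0.647
```

>>> arm_command:
  deltas: [90, 0, 0, -50, 0, 90, 0, 0, -100, 0, 90, 0, 0, -130, 0, 90, 0, 0, -130, 0]

```text
time: 6.9
eef_pos: [0.6418, -0.1033, 0.2234]
ee_rot: [-1.997, -2.414, 0.015]
force: [0.5, -0.7, 1.6]
grip_width: 0.643
```

Run:
```python
from h import *
np.set_printoptions(precision=4,suppress=True)
c=grab('wrist');save(c,'g.png');W=xyz(c)
z=W[...,2];m=(z>.064)&(z<.085)&(np.hypot(W[...,0]-.636,W[...,1]+.103)<.03);P=W[m];print('knob500',len(P),(P.min(0)+P.max(0))/2,P.max(0)-P.min(0))
m=(z>.042)&(z<.056)&(np.hypot(W[...,0]-.508,W[...,1]+.262)<.03);P=W[m];print('knob200',len(P),(P.min(0)+P.max(0))/2,P.max(0)-P.min(0)) if len(P) else 0
hsv=cv2.cvtColor(c['image'],cv2.COLOR_RGB2HSV)
m=(hsv[...,2]<75)&(z>.006)&(z<.025)&(W[...,0]<.53)&(W[...,0]>.38)&(np.abs(W[...,1])<.06);P=W[m];print(len(P),cv2.minAreaRect(P[:,:2].astype(np.float32)*1000))
go([.508,-.263,.2])
```

```text
knob500 762 [ 0.6347 -0.103   0.0719] [0.0262 0.0268 0.0121]
knob200 2 [ 0.5021 -0.2561  0.0431] [0.0014 0.0009 0.0009]
1593 ((472.5459899902344, 25.020057678222656), (54.88161849975586, 108.59942626953125), 80.6038589477539)
t 6.95 tcp [ 0.6399 -0.1028  0.2196] yaw 10.8 tilt [ 0.003 -0.018] f [-0.2 -0.4 -1. ] w 54.8 q1,6 [-0.27 -0.45]
shift [-132.7 -159.2   22.1] roll 0.002
```

View pics/g.png

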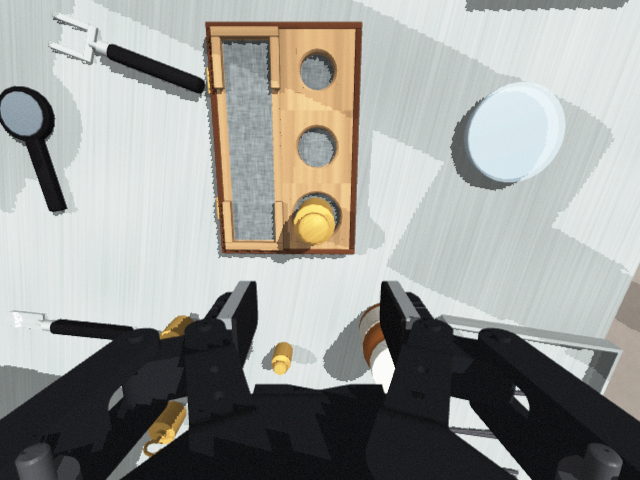

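The picture shows w500 standing in the large well at (315,220). Going above w200.

>>> arm_command:
  deltas: [123, -45, -55, 5, 0, 123, -90, -110, 15, 0, 123, -125, -155, 22, 0, 123, -133, -159, 22, 0, 123, -133, -159, 22, 0]

```text
time: 7.45
eef_pos: [0.5037, -0.2659, 0.1974]
ee_rot: [-1.997, -2.401, 0.023]
force: [0.1, 0.6, 0.3]
grip_width: 0.516
```

>>> arm_command:
  deltas: [123, 0, 0, 0, 0, 123, 0, 0, 0, 0]

```text
time: 7.65
eef_pos: [0.5029, -0.2652, 0.1959]
ee_rot: [-1.996, -2.398, 0.023]
force: [0.7, 0.9, 0.0]
grip_width: 0.521
```

Run:
```python
from h import *
np.set_printoptions(precision=4,suppress=True)
c=grab('wrist');save(c,'h.png');W=xyz(c);z=W[...,2]
m=(z>.039)&(z<.056)&(np.hypot(W[...,0]-.508,W[...,1]+.262)<.03);P=W[m];p=(P.min(0)+P.max(0))/2;print('knob200',len(P),p,P.max(0)-P.min(0),P[:,2].max())
hsv=cv2.cvtColor(c['image'],cv2.COLOR_RGB2HSV)
m=(hsv[...,2]<75)&(z>.006)&(z<.025)&(np.hypot(W[...,0]-.508,W[...,1]+.262)<.08);P=W[m];print('dark near',len(P),P[np.argmin(np.hypot(P[:,0]-p[0],P[:,1]-p[1]))] if len(P) else '')
go([p[0],p[1],.024])
```

```text
knob200 416 [ 0.5063 -0.2645  0.0479] [0.0192 0.0195 0.0076] 0.051678202102419156
dark near 287 [ 0.4489 -0.2789  0.0088]
t 7.7 tcp [ 0.5037 -0.2649  0.1964] yaw 10.5 tilt [ 0.007 -0.024] f [-0.8  0.3 -0. ] w 43.9 q1,6 [-0.6  -0.78]
shift [ -1.3   6.8 172.3] roll -0.003
```

View pics/h.png

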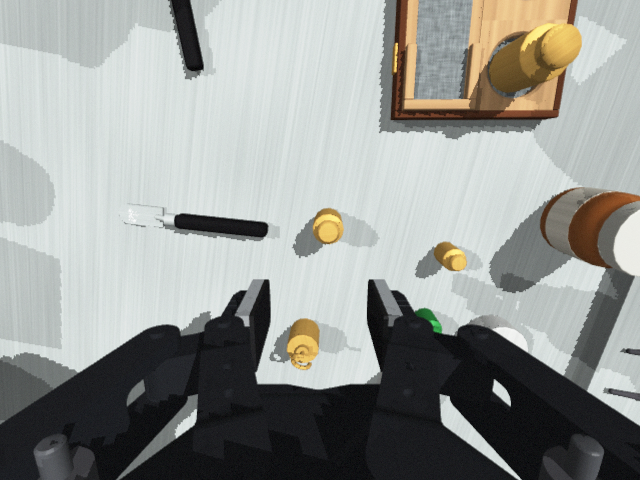

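The picture shows w200 at (328,228) with a knob, the spatula handle ending about 57 mm away, w100 at (452,257) and the hooked weight at (303,342). Descending onto w200.

>>> arm_command:
  deltas: [123, -1, 4, 40, 0, 123, -1.3, 6.8, 85, 0, 123, -1.3, 6.8, 120, 0, 123, -1.3, 6.8, 125, 0, 123, -1.3, 6.8, 125, 0]

```text
time: 8.2
eef_pos: [0.5074, -0.263, 0.0702]
ee_rot: [-1.991, -2.4, 0.022]
force: [0.1, -0.2, -0.1]
grip_width: 0.515
```

Run:
```python
from h import *
go([.5063,-.2645,.025])
```

```text
t 8.2 tcp [ 0.5074 -0.263   0.0702] yaw 10.6 tilt [ 0.009 -0.026] f [ 0.1 -0.2 -0.1] w 43.8 q1,6 [-0.59 -0.77]
shift [-1.7 -0.2 45.2] roll -0.001
```

>>> arm_command:
  deltas: [123, -1.7, -0.2, 20, 0, 123, -1.7, -0.2, 38, 0, 123, -1.7, -0.2, 44, 0, 123, -1.7, -0.2, 44, 0, 123, -1.7, -0.2, 44, 0]

```text
time: 8.7
eef_pos: [0.5079, -0.2654, 0.0282]
ee_rot: [-1.993, -2.403, 0.022]
force: [0.7, 0.8, -0.3]
grip_width: 0.518
```

Run:
```python
from h import *
go([.5063,-.2645,.025])
```

```text
t 8.7 tcp [ 0.5079 -0.2654  0.0282] yaw 10.7 tilt [ 0.007 -0.024] f [ 0.7  0.8 -0.3] w 44.1 q1,6 [-0.6  -0.77]
shift [ 1.1 -1.4  3.2] roll -0.001
```

>>> arm_command:
  deltas: [123, 1, -1.4, 3, 0, 150, 1, -1.4, 3, 0, 180, 1, -1.4, 3, 0, 255, 1, -1.4, 3, 0, 255, 1, -1.4, 3, 0]
  squeeze: 40

```text
time: 9.2
eef_pos: [0.507, -0.265, 0.0262]
ee_rot: [-1.994, -2.404, 0.021]
force: [-0.8, 0.8, 6.3]
grip_width: 0.309
```

>>> arm_command:
  deltas: [255, 0, 0, 0, 0, 255, 0, 0, 0, 0, 255, 0, 0, -20, 0, 255, 0, 0, -60, 0]

```text
time: 9.6
eef_pos: [0.5041, -0.2624, 0.0816]
ee_rot: [-1.986, -2.395, 0.023]
force: [0.3, 0.6, -1.1]
grip_width: 0.311
```

Run:
```python
from h import *
go([.6237,-.0362,.16])
```

```text
t 9.6 tcp [ 0.5041 -0.2624  0.0816] yaw 10.7 tilt [ 0.014 -0.031] f [ 0.3  0.6 -1.1] w 26.4 q1,6 [-0.6  -0.78]
shift [201.3 156.8 -80.5] roll -0.001
```

>>> arm_command:
  deltas: [255, 10, 8, -40, 0, 255, 40, 30, -72, 0, 255, 75, 58, -80, 0, 255, 110, 86, -80, 0, 255, 145, 113, -80, 0]

```text
time: 10.1
eef_pos: [0.5912, -0.0983, 0.1598]
ee_rot: [-1.987, -2.394, 0.024]
force: [1.4, -0.3, -2.3]
grip_width: 0.313
```

>>> arm_command:
  deltas: [255, 30, 23, 0, 0, 255, 50, 38, 0, 0, 255, 56, 44, 0, 0, 255, 56, 44, 0, 0, 255, 56, 44, 0, 0]

```text
time: 10.6
eef_pos: [0.6233, -0.0361, 0.1583]
ee_rot: [-1.987, -2.393, 0.026]
force: [-0.3, -1.0, -1.2]
grip_width: 0.308
```

Run:
```python
from h import *
go([.6237,-.0362,.06])
```

```text
t 10.6 tcp [ 0.6233 -0.0361  0.1583] yaw 10.6 tilt [ 0.013 -0.033] f [-0.3 -1.  -1.2] w 26.2 q1,6 [-0.17 -0.36]
shift [-1.4  3.6 98.2] roll -0.002
```

>>> arm_command:
  deltas: [255, -1, 3, 40, 0, 255, -1.4, 3.6, 75, 0, 255, -1.4, 3.6, 95, 0, 255, -1.4, 3.6, 98, 0, 255, -1.4, 3.6, 98, 0]

```text
time: 11.1
eef_pos: [0.6228, -0.0374, 0.0597]
ee_rot: [-1.988, -2.39, 0.028]
force: [0.5, -0.7, -1.0]
grip_width: 0.313
```

Run:
```python
from h import *
go([.6237,-.0362,.037])
```

```text
t 11.1 tcp [ 0.6228 -0.0374  0.0597] yaw 10.5 tilt [ 0.014 -0.035] f [ 0.5 -0.7 -1. ] w 26.6 q1,6 [-0.17 -0.36]
shift [ 0.7  1.9 22.6] roll -0.003
```

>>> arm_command:
  deltas: [255, 0.7, 1.9, 5, 0, 255, 0.7, 1.9, 12, 0, 255, 0.7, 1.9, 18, 0, 255, 0.7, 1.9, 21, 0, 255, 0.7, 1.9, 21, 0]

```text
time: 11.6
eef_pos: [0.6232, -0.036, 0.0379]
ee_rot: [-1.987, -2.389, 0.029]
force: [-0.2, -0.8, -2.6]
grip_width: 0.313
```

Run:
```python
from h import *
go([.6237,-.0362,.036])
```

```text
t 11.6 tcp [ 0.6232 -0.036   0.0379] yaw 10.5 tilt [ 0.014 -0.036] f [-0.2 -0.8 -2.6] w 26.6 q1,6 [-0.17 -0.35]
shift [-0.3  0.6  1.9] roll -0.003
```

>>> arm_command:
  deltas: [255, 0, 0.5, 1, 0, 255, 0, 0.5, 2, 0, 255, 0, 0.5, 2.5, 0]

```text
time: 11.9
eef_pos: [0.6239, -0.0358, 0.0364]
ee_rot: [-1.987, -2.389, 0.029]
force: [-2.4, 0.2, 5.2]
grip_width: 0.316
```

>>> arm_command:
  deltas: [150, 0, 0, -0.5, 0, 123, 0, 0, -0.5, 0, 123, 0, 0, -1, 0, 123, 0, 0, -20, 0, 123, 0, 0, -50, 0]

```text
time: 12.4
eef_pos: [0.6234, -0.0359, 0.0841]
ee_rot: [-1.984, -2.385, 0.034]
force: [1.4, 0.1, 0.1]
grip_width: 0.52
```

>>> arm_command:
  deltas: [123, 0, 0, -50, 0, 123, 0, 0, -100, 0, 123, 0, 0, -100, 0]

```text
time: 12.7
eef_pos: [0.634, -0.0377, 0.1941]
ee_rot: [-1.994, -2.398, 0.02]
force: [0.9, -1.0, 1.6]
grip_width: 0.521
```

Run:
```python
from h import *
np.set_printoptions(precision=4,suppress=True)
c=grab('wrist');W=xyz(c)
z=W[...,2]
for x,y,h in((.636,-.103,.077),(.6237,-.0362,.061)):
    m=(z>h-.012)&(z<h+.008)&(np.hypot(W[...,0]-x,W[...,1]-y)<.03);P=W[m];print('knob',len(P),(P.min(0)+P.max(0))/2,P.max(0)-P.min(0),P[:,2].max())
go([.629,-.272,.19])
```

```text
knob 845 [ 0.6345 -0.1027  0.0718] [0.0264 0.0266 0.0117] 0.07771501510138178
knob 455 [ 0.6226 -0.0355  0.0574] [0.0193 0.0191 0.0096] 0.062164323515465164
t 12.75 tcp [ 0.6318 -0.0374  0.1902] yaw 10.5 tilt [ 0.012 -0.03 ] f [-0.3 -0.4 -0.2] w 44.1 q1,6 [-0.17 -0.35]
shift [-230.2  -45.5   -1.2] roll -0.003
```

>>> arm_command:
  deltas: [130, -45, -9, 0, 0, 130, -90, -18, 0, 0, 130, -135, -27, 0, 0, 130, -180, -36, 0, 0, 130, -220, -45, 0, 0]

```text
time: 13.25
eef_pos: [0.6263, -0.2636, 0.1867]
ee_rot: [-1.989, -2.391, 0.026]
force: [0.1, -0.2, 0.3]
grip_width: 0.487
```

>>> arm_command:
  deltas: [130, -12, 0, 0, 0, 130, -12, 0, 0, 0, 130, -12, 0, 0, 0]

```text
time: 13.55
eef_pos: [0.6279, -0.274, 0.1849]
ee_rot: [-1.987, -2.388, 0.025]
force: [0.8, 0.1, 0.7]
grip_width: 0.49
```

Run:
```python
from h import *
np.set_printoptions(precision=4,suppress=True)
c=grab('wrist');save(c,'i.png');W=xyz(c);z=W[...,2]
m=(z>.031)&(z<.045)&(np.hypot(W[...,0]-.629,W[...,1]+.271)<.025);P=W[m];p=(P.min(0)+P.max(0))/2;print('knob100',len(P),p,P.max(0)-P.min(0),P[:,2].max())
go([p[0],p[1],.07])
```

```text
knob100 260 [ 0.6278 -0.2732  0.0372] [0.0153 0.0152 0.0067] 0.04056152367403059
t 13.6 tcp [ 0.6282 -0.2735  0.1853] yaw 10.6 tilt [ 0.016 -0.034] f [-0.2  0.1 -0.5] w 41.9 q1,6 [-0.51 -0.69]
shift [ -1.5   3.6 115.3] roll -0.002
```

View pics/i.png

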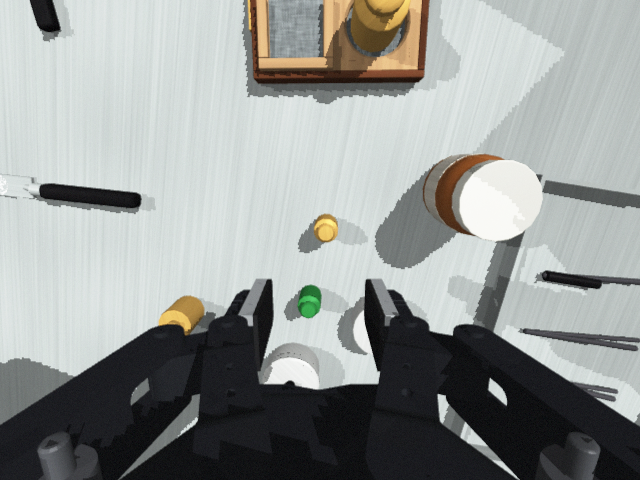

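The picture shows w100 (brass knob) at (326,229), the green look-alike at (310,300) and the jar well clear at right. Descending onto w100.

>>> arm_command:
  deltas: [130, -1, 3, 40, 0, 130, -1.5, 3.6, 85, 0, 130, -1.5, 3.6, 112, 0, 130, -1.5, 3.6, 115, 0, 130, -1.5, 3.6, 115, 0]

```text
time: 14.1
eef_pos: [0.6276, -0.2713, 0.0697]
ee_rot: [-1.983, -2.39, 0.025]
force: [0.3, -1.1, 0.5]
grip_width: 0.488
```

Run:
```python
from h import *
go([.6278,-.2732,.023])
```

```text
t 14.1 tcp [ 0.6276 -0.2713  0.0697] yaw 10.7 tilt [ 0.017 -0.035] f [ 0.3 -1.1  0.5] w 41.5 q1,6 [-0.51 -0.69]
shift [-2.7  1.5 46.6] roll -0.0
```

>>> arm_command:
  deltas: [130, -2.7, 1.5, 20, 0, 130, -2.7, 1.5, 38, 0, 130, -2.7, 1.5, 46, 0, 130, -2.7, 1.5, 46, 0, 130, -2.7, 1.5, 46, 0]

```text
time: 14.6
eef_pos: [0.6277, -0.2732, 0.0233]
ee_rot: [-1.982, -2.39, 0.025]
force: [0.3, -0.2, -0.3]
grip_width: 0.49
```

Run:
```python
from h import *
go([.6278,-.2732,.023])
```

```text
t 14.6 tcp [ 0.6277 -0.2732  0.0233] yaw 10.7 tilt [ 0.018 -0.036] f [ 0.3 -0.2 -0.3] w 41.6 q1,6 [-0.51 -0.69]
shift [-0.   0.1  0.2] roll -0.001
```

>>> arm_command:
  deltas: [150, 0, 0, 0, 0, 180, 0, 0, 0, 0, 200, 0, 0, 0, 0, 255, 0, 0, 0, 0, 255, 0, 0, 0, 0]
  squeeze: 30

```text
time: 15.1
eef_pos: [0.6285, -0.2737, 0.0244]
ee_rot: [-1.984, -2.391, 0.025]
force: [-0.3, -0.3, 3.2]
grip_width: 0.245
```

>>> arm_command:
  deltas: [255, 0, 0, 0, 0, 255, 0, 0, 0, 0, 255, 0, 0, -20, 0, 255, 0, 0, -60, 0, 255, 0, 0, -100, 0]

```text
time: 15.6
eef_pos: [0.6303, -0.2736, 0.1226]
ee_rot: [-1.98, -2.387, 0.026]
force: [0.7, -0.3, -0.8]
grip_width: 0.24
```

Run:
```python
from h import *
go([.611,.0302,.17])
```

```text
t 15.6 tcp [ 0.6303 -0.2736  0.1226] yaw 10.7 tilt [ 0.02  -0.039] f [ 0.7 -0.3 -0.8] w 20.4 q1,6 [-0.51 -0.69]
shift [303.   35.4 -42.8] roll -0.001
```

>>> arm_command:
  deltas: [255, 20, 2, -30, 0, 255, 60, 7, -43, 0, 255, 105, 12, -43, 0, 255, 150, 18, -43, 0, 255, 195, 23, -43, 0]

```text
time: 16.1
eef_pos: [0.6177, -0.0766, 0.1678]
ee_rot: [-1.98, -2.386, 0.027]
force: [0.6, 1.0, -0.4]
grip_width: 0.241
```

>>> arm_command:
  deltas: [255, 45, 5, 0, 0, 255, 85, 10, 0, 0, 255, 105, 12, 0, 0, 255, 108, 12, 0, 0, 255, 108, 12, 0, 0]

```text
time: 16.6
eef_pos: [0.609, 0.032, 0.1688]
ee_rot: [-1.978, -2.386, 0.029]
force: [0.5, -0.9, -1.1]
grip_width: 0.242
```

Run:
```python
from h import *
go([.611,.0302,.055])
```

```text
t 16.6 tcp [0.609  0.032  0.1688] yaw 10.7 tilt [ 0.02  -0.041] f [ 0.5 -0.9 -1.1] w 20.5 q1,6 [-0.07 -0.26]
shift [ -4.4   6.3 113.6] roll 0.0
```

>>> arm_command:
  deltas: [255, -3, 4, 40, 0, 255, -4.4, 6.3, 80, 0, 255, -4.4, 6.3, 110, 0, 255, -4.4, 6.3, 113, 0, 255, -4.4, 6.3, 113, 0]

```text
time: 17.1
eef_pos: [0.6103, 0.0289, 0.0546]
ee_rot: [-1.979, -2.383, 0.032]
force: [0.4, -0.6, 0.1]
grip_width: 0.242
```

Run:
```python
from h import *
go([.611,.0302,.036])
```

```text
t 17.1 tcp [0.6103 0.0289 0.0546] yaw 10.6 tilt [ 0.021 -0.044] f [ 0.4 -0.6  0.1] w 20.5 q1,6 [-0.07 -0.26]
shift [ 0.8  1.8 18.6] roll -0.001
```

>>> arm_command:
  deltas: [255, 0.8, 1.8, 5, 0, 255, 0.8, 1.8, 11, 0, 255, 0.8, 1.8, 16, 0, 255, 0.8, 1.8, 18, 0, 255, 0.8, 1.8, 18, 0]

```text
time: 17.6
eef_pos: [0.6108, 0.0303, 0.0364]
ee_rot: [-1.978, -2.383, 0.032]
force: [-0.4, 0.0, -0.9]
grip_width: 0.242
```

>>> arm_command:
  deltas: [255, 0, 0, 1, 0, 255, 0, 0, 2, 0, 255, 0, 0, 2, 0]

```text
time: 17.9
eef_pos: [0.6109, 0.0305, 0.0345]
ee_rot: [-1.978, -2.383, 0.032]
force: [-0.3, 0.3, -1.1]
grip_width: 0.245
```

>>> arm_command:
  deltas: [255, 0, 0, 0.7, 0, 255, 0, 0, 1.4, 0, 255, 0, 0, 1.4, 0]

```text
time: 18.2
eef_pos: [0.6109, 0.0304, 0.0344]
ee_rot: [-1.978, -2.383, 0.033]
force: [-2.6, -0.0, 6.2]
grip_width: 0.244
```

>>> arm_command:
  deltas: [170, 0, 0, -0.5, 0, 147, 0, 0, -0.7, 0, 147, 0, 0, -1, 0, 147, 0, 0, -20, 0, 147, 0, 0, -55, 0]

```text
time: 18.7
eef_pos: [0.6102, 0.03, 0.0861]
ee_rot: [-1.974, -2.378, 0.04]
force: [0.6, -0.2, 0.0]
grip_width: 0.421
```

>>> arm_command:
  deltas: [147, 0, 0, -50, 0, 147, 0, 0, -95, 0, 147, 0, 0, -95, 0]

```text
time: 19.0
eef_pos: [0.6213, 0.0284, 0.1899]
ee_rot: [-1.982, -2.389, 0.025]
force: [1.1, -0.7, 1.2]
grip_width: 0.422
```

```bash
cat >> h.py <<'E'
def knobs(c):
    W=xyz(c);z=W[...,2]
    for x,y,h in((.636,-.103,.077),(.6237,-.0362,.061),(.611,.0302,.050)):
        m=(z>h-.010)&(z<h+.008)&(np.hypot(W[...,0]-x,W[...,1]-y)<.03);P=W[m]
        if len(P):print('knob',len(P),(P.min(0)+P.max(0))/2,P.max(0)-P.min(0),P[:,2].max())
E
python3 - <<'E'
from h import *
np.set_printoptions(precision=4,suppress=True)
c=grab('wrist');save(c,'j.png');knobs(c)
W=xyz(c);z=W[...,2];hsv=cv2.cvtColor(c['image'],cv2.COLOR_RGB2HSV)
c2=grab('scene')
for n,c in(('w',c),('s',c2)):
    W=xyz(c);z=W[...,2];v=c['image'].max(2)
    m=((v<75)&(z>.009)&(z<.022)&(W[...,0]<.54)&(W[...,0]>.40)&(np.abs(W[...,1])<.05)).astype(np.uint8)
    nn,l,st,ce=cv2.connectedComponentsWithStats(m)
    for i in range(1,nn):
        if st[i,4]>60:
            P=W[l==i][:,:2].astype(np.float32)*1000;print(n,st[i],cv2.minAreaRect(P),np.median(W[l==i],0))
go([.46,.01,.2],80)
E
```

```text
knob 362 [ 0.6344 -0.0956  0.0723] [0.0266 0.0126 0.0106] 0.07759703868140223
knob 421 [ 0.6225 -0.0352  0.0572] [0.0194 0.0194 0.0087] 0.06152840480362103
knob 272 [0.6096 0.0316 0.0456] [0.0152 0.0167 0.0112] 0.05120138014349307
w [ 111  196   93   43 1372] ((461.60491943359375, 6.248915672302246), (14.675461769104004, 89.22055053710938), 80.54549407958984) [0.4622 0.0075 0.0144]
s [333 265  37  19 230] ((463.43560791015625, 6.817631721496582), (18.010942459106445, 90.63138580322266), 78.02902221679688) [0.4658 0.0075 0.014 ]
t 19.1 tcp [0.6169 0.0287 0.1831] yaw 10.6 tilt [ 0.022 -0.048] f [-0.1 -0.5 -1.1] w 35.9 q1,6 [-0.07 -0.26]
shift [  10.8 -158.3   -9.1] roll -1.21
```

View pics/j.png

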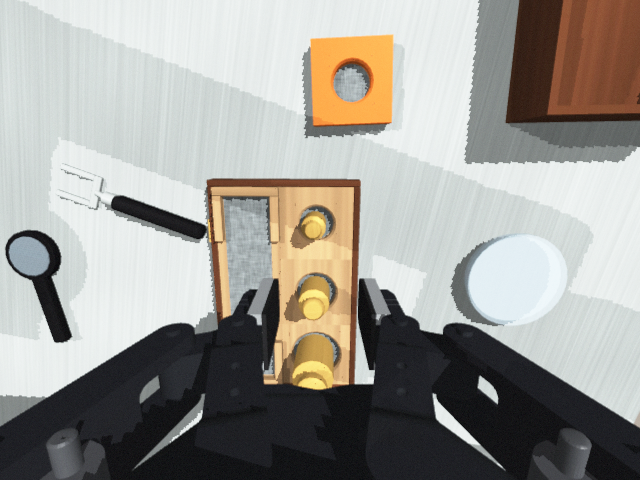

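The picture shows all three weights upright in their wells: small (314,225), middle (315,295), large (313,365). The fork handle runs from (112,203) to (205,232), with two prongs at (80,185). Moving above the fork's mid-length.

>>> arm_command:
  deltas: [150, 4, -40, -9, -0.15, 150, 8, -80, -9, -0.3, 150, 12, -125, -9, -0.45, 150, 15, -165, -9, -0.6, 150, 17, -185, -9, -0.75]

```text
time: 19.6
eef_pos: [0.4277, 0.0114, 0.1981]
ee_rot: [-0.954, -2.931, 0.009]
force: [0.4, 0.0, 0.1]
grip_width: 0.415
```

Run:
```python
from h import *
go([.4324,.0115,.16],80.5)
```

```text
t 19.6 tcp [0.4277 0.0114 0.1981] yaw 54.0 tilt [ 0.055 -0.024] f [0.4 0.  0.1] w 35.3 q1,6 [-0.14 -1.08]
shift [-5.9  3.8 37.8] roll -0.463
```

>>> arm_command:
  deltas: [160, -3, 3, 20, -0.15, 160, -6, 4, 40, -0.3, 160, -6, 4, 40, -0.45, 160, -6, 4, 40, -0.463, 160, -6, 4, 40, -0.463]

```text
time: 20.1
eef_pos: [0.4316, 0.0118, 0.1566]
ee_rot: [-0.26, -3.069, -0.013]
force: [-0.1, 0.3, 0.1]
grip_width: 0.375
```

Run:
```python
from h import *
np.set_printoptions(precision=4,suppress=True)
c=grab('wrist');save(c,'k.png');W=xyz(c);z=W[...,2];v=c['image'].max(2)
m=((v<75)&(z>.009)&(z<.022)&(W[...,0]<.54)&(W[...,0]>.38)&(np.abs(W[...,1])<.05)).astype(np.uint8)
nn,l,st,ce=cv2.connectedComponentsWithStats(m)
for i in range(1,nn):
    if st[i,4]>60:
        P=W[l==i][:,:2].astype(np.float32)*1000;print(st[i],cv2.minAreaRect(P),np.median(W[l==i],0))
go([.4324,.0115,.05],80.5)
```

```text
[ 308  225   17   99 1501] ((460.7305603027344, 5.818310737609863), (13.456355094909668, 88.81707000732422), 80.99735260009766) [0.4576 0.0061 0.015 ]
[336 320  20  14 109] ((513.287841796875, 23.833072662353516), (7.39940071105957, 16.321592330932617), 6.139547824859619) [0.5108 0.0256 0.015 ]
[278 335  35  17 171] ((519.1126708984375, -23.27477264404297), (1.3110252618789673, 32.79667282104492), 10.7190580368042) [ 0.5192 -0.0227  0.0138]
t 20.15 tcp [0.4321 0.0117 0.1572] yaw 80.3 tilt [0.061 0.003] f [ 0.2 -0.5  1.3] w 31.8 q1,6 [-0.14 -1.54]
shift [ -6.9  -0.5 106.9] roll -0.003
```

View pics/k.png

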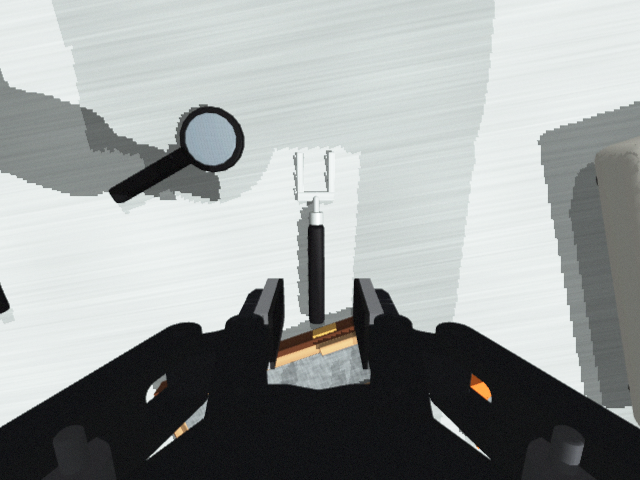

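The picture shows the fork with its two prongs up at (315,175) and the handle at (317,272) straight between the jaws. Going down on it.

>>> arm_command:
  deltas: [160, -3, -0.8, 40, 0, 160, -6, -0.8, 80, 0, 160, -6.5, -0.8, 105, 0, 160, -6.5, -0.8, 107, 0, 160, -6.5, -0.8, 107, 0]

```text
time: 20.65
eef_pos: [0.4319, 0.0113, 0.0499]
ee_rot: [-0.261, -3.069, -0.013]
force: [0.2, 0.2, 0.7]
grip_width: 0.376
```

Run:
```python
from h import *
go([.4314,.011,.016],80.5)
```

```text
t 20.65 tcp [0.4319 0.0113 0.0499] yaw 80.3 tilt [0.062 0.003] f [0.2 0.2 0.7] w 31.9 q1,6 [-0.14 -1.54]
shift [-1.7 -0.5 33.9] roll -0.004
```

>>> arm_command:
  deltas: [160, -1.7, -0.5, 12, 0, 160, -1.7, -0.5, 24, 0, 160, -1.7, -0.5, 33, 0, 160, -1.7, -0.5, 34, 0, 160, -1.7, -0.5, 34, 0]

```text
time: 21.15
eef_pos: [0.431, 0.011, 0.0155]
ee_rot: [-0.261, -3.068, -0.013]
force: [0.3, -0.2, 0.2]
grip_width: 0.375
```

>>> arm_command:
  deltas: [185, 0, 0, 0, 0, 210, 0, 0, 0, 0, 255, 0, 0, 0, 0, 255, 0, 0, 0, 0, 255, 0, 0, 0, 0]
  squeeze: 60

```text
time: 21.65
eef_pos: [0.4315, 0.011, 0.016]
ee_rot: [-0.261, -3.069, -0.013]
force: [-1.2, -0.5, 5.2]
grip_width: 0.14
```

Run:
```python
from h import *
go([.4314,.011,.1],80.5)
```

```text
t 21.65 tcp [0.4315 0.011  0.016 ] yaw 80.3 tilt [0.062 0.003] f [-1.2 -0.5  5.2] w 11.9 q1,6 [-0.14 -1.55]
shift [  5.4   0.3 -83.8] roll -0.004
```

>>> arm_command:
  deltas: [255, 0, 0, 0, 0, 255, 1, 0, -20, 0, 255, 3, 0, -50, 0, 255, 5, 0, -90, 0, 255, 8, 0, -130, 0]

```text
time: 22.15
eef_pos: [0.4305, 0.0107, 0.1467]
ee_rot: [-0.261, -3.067, -0.013]
force: [0.7, -0.0, 0.4]
grip_width: 0.143
```

Run:
```python
from h import *
go([.5608,-.048,.15],10.7)
```

```text
t 22.15 tcp [0.4305 0.0107 0.1467] yaw 80.2 tilt [0.064 0.003] f [ 0.7 -0.   0.4] w 12.1 q1,6 [-0.14 -1.54]
shift [-137.8  -35.8  -12.3] roll 1.214
```

>>> arm_command:
  deltas: [255, -15, -4, -10, 0.12, 255, -35, -9, -12, 0.24, 255, -55, -14, -12, 0.36, 255, -75, -20, -12, 0.48, 255, -95, -25, -12, 0.6]

```text
time: 22.65
eef_pos: [0.5208, -0.0305, 0.1518]
ee_rot: [-1.163, -2.849, 0.017]
force: [0.1, -0.2, -0.6]
grip_width: 0.145
```

Run:
```python
from h import *
go([.5608,-.048,.15],10.7)
```

```text
t 22.65 tcp [ 0.5208 -0.0305  0.1518] yaw 45.6 tilt [ 0.055 -0.034] f [ 0.1 -0.2 -0.6] w 12.3 q1,6 [-0.19 -0.99]
shift [-40.9  15.5  -1. ] roll 0.61
```

>>> arm_command:
  deltas: [255, -10, 4, 0, 0.12, 255, -20, 8, 0, 0.24, 255, -30, 12, 0, 0.36, 255, -38, 15, 0, 0.48, 255, -41, 15.5, 0, 0.61]

```text
time: 23.15
eef_pos: [0.5611, -0.0483, 0.1482]
ee_rot: [-1.975, -2.368, 0.047]
force: [-0.4, 0.5, -0.1]
grip_width: 0.143
```

>>> arm_command:
  deltas: [255, 0, 0, 0, 0, 255, 0, 0, 0, 0]

```text
time: 23.35
eef_pos: [0.5605, -0.0482, 0.1473]
ee_rot: [-1.971, -2.369, 0.047]
force: [-0.3, -0.1, -0.5]
grip_width: 0.142
```

Run:
```python
from h import *
np.set_printoptions(precision=4,suppress=True)
c=grab('wrist');save(c,'l.png')
W=xyz(c);hsv=cv2.cvtColor(c['image'],cv2.COLOR_RGB2HSV);z=W[...,2]
m=(c['image'].max(2)<70)&(z>.12)&(z<.165)&(np.abs(W[...,0]-.56)<.04)&(W[...,1]>-.06);P=W[m];print(len(P),P.min(0),P.max(0))
q=P[:,:2].astype(np.float32)*1000;print(cv2.minAreaRect(q))
knobs(c)
go([.5608,-.048,.06],10.7)
```

```text
2671 [ 0.5388 -0.06    0.1352] [ 0.5779 -0.0336  0.165 ]
((556.9552001953125, -43.80789566040039), (30.523042678833008, 32.33391189575195), 64.47734832763672)
knob 689 [ 0.6222 -0.0356  0.0571] [0.02   0.0198 0.0096] 0.06195436089593125
knob 475 [0.6092 0.0307 0.0456] [0.0153 0.0155 0.0111] 0.05117863690044174
t 23.4 tcp [ 0.5605 -0.0482  0.1475] yaw 10.5 tilt [ 0.026 -0.061] f [ 0.3  0.6 -0.6] w 12.1 q1,6 [-0.21 -0.39]
shift [-2.2  5.7 87.3] roll -0.003
```

View pics/l.png

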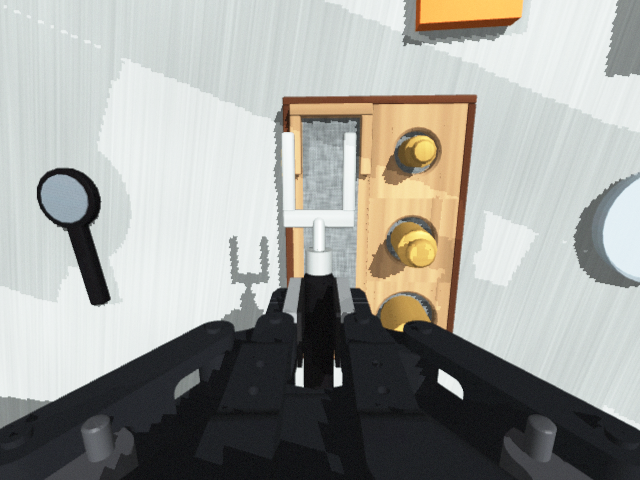

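The picture shows the fork level in the jaws, its prongs (288–350,130–220) pointing along the trough. The knobs of w100 (423,150) and w200 (418,248) are still upright. Lowering.

>>> arm_command:
  deltas: [255, -1, 2.5, 35, 0, 255, -2, 5, 65, 0, 255, -2.2, 5.7, 84, 0, 255, -2.2, 5.7, 87, 0, 255, -2.2, 5.7, 87, 0]

```text
time: 23.9
eef_pos: [0.5602, -0.0478, 0.0598]
ee_rot: [-1.969, -2.369, 0.048]
force: [-0.0, -0.8, -0.3]
grip_width: 0.145
```

Run:
```python
from h import *
go([.5608,-.048,.038],10.7)
```

```text
t 23.9 tcp [ 0.5602 -0.0478  0.0598] yaw 10.6 tilt [ 0.027 -0.063] f [-0.  -0.8 -0.3] w 12.4 q1,6 [-0.21 -0.39]
shift [-0.9  2.  21.7] roll -0.002
```

>>> arm_command:
  deltas: [255, -0.9, 2, 6, 0, 255, -0.9, 2, 12, 0, 255, -0.9, 2, 18, 0, 255, -0.9, 2, 21.5, 0, 255, -0.9, 2, 21.5, 0]

```text
time: 24.4
eef_pos: [0.5604, -0.0479, 0.0376]
ee_rot: [-1.969, -2.368, 0.049]
force: [-1.1, 0.7, 0.3]
grip_width: 0.14
```

>>> arm_command:
  deltas: [255, 0, 0, 1, 0, 255, 0, 0, 2, 0, 255, 0, 0, 2, 0]

```text
time: 24.7
eef_pos: [0.5607, -0.0481, 0.0364]
ee_rot: [-1.969, -2.369, 0.048]
force: [-0.7, -0.9, 3.5]
grip_width: 0.144
```

>>> arm_command:
  deltas: [205, 0, 0, 0.5, 0, 180, 0, 0, 0.5, 0, 155, 0, 0, 0, 0, 150, 0, 0, 0, 0, 150, 0, 0, -10, 0]

```text
time: 25.2
eef_pos: [0.5597, -0.0479, 0.0451]
ee_rot: [-1.967, -2.366, 0.051]
force: [0.0, -0.3, 0.4]
grip_width: 0.414
```

>>> arm_command:
  deltas: [150, 0, 0, -20, 0, 150, 0, 0, -60, 0, 150, 0, 0, -105, 0, 150, 0, 0, -150, 0, 150, 0, 0, -150, 0]

```text
time: 25.7
eef_pos: [0.5762, -0.0513, 0.2042]
ee_rot: [-1.977, -2.378, 0.039]
force: [0.2, -0.1, 0.8]
grip_width: 0.411
```

>>> arm_command:
  deltas: [150, -40, 0, 0, 0, 150, -80, 0, 0, 0, 150, -110, 0, 0, 0, 150, -110, 0, 0, 0]

```text
time: 26.1
eef_pos: [0.5964, -0.1632, 0.2019]
ee_rot: [-1.982, -2.375, 0.041]
force: [0.4, 0.9, -1.0]
grip_width: 0.41
```

Run:
```python
from h import *
np.set_printoptions(precision=4,suppress=True)
c=grab('wrist');save(c,'m.png');knobs(c);c2=grab('scene');knobs(c2);save(c2,'n.png',(190,160,410,340),3.5)
W=xyz(c);z=W[...,2];yc=np.array([-.185,.983]);xc=np.array([.983,.185])
q=(W[...,:2]-[.5608,-.048]);a=q@yc;b=q@xc
m=(c['image'].max(2)<75)&(z>.024)&(z<.045)&(np.abs(b)<.024)&(np.abs(a)<.1)
print('handle along',a[m].min(),a[m].max(),'across',b[m].min(),b[m].max(),'z',np.percentile(z[m],[5,50,95]))
print(sense()['force'],sense()['eef_pos'],sense()['time'])
```

```text
knob 1011 [ 0.6344 -0.1033  0.0731] [0.0267 0.0261 0.0107] 0.0784865700817247
knob 609 [ 0.6225 -0.0361  0.0572] [0.0197 0.0193 0.0096] 0.06196616985931534
knob 3 [0.6109 0.0217 0.0405] [0.0044 0.0014 0.0007] 0.040845235632315284
knob 114 [ 0.6365 -0.1031  0.0737] [0.027  0.0272 0.0131] 0.08026330766376391
knob 64 [ 0.6243 -0.0354  0.0575] [0.0199 0.0206 0.0126] 0.06380287522470657
knob 55 [0.6125 0.0327 0.0458] [0.016  0.0169 0.011 ] 0.051311362585770064
handle along -0.07484555153544073 0.013226045299576343 across -0.008363481172177549 0.006054316367380271 z [0.03   0.0327 0.0341]
[-0.0514  0.3758  0.4094] [ 0.5958 -0.1597  0.2014] 26.2
```

View pics/m.png

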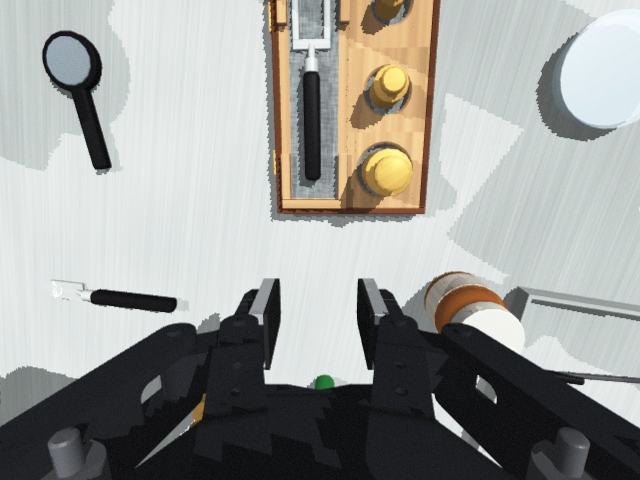

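View pics/n.png

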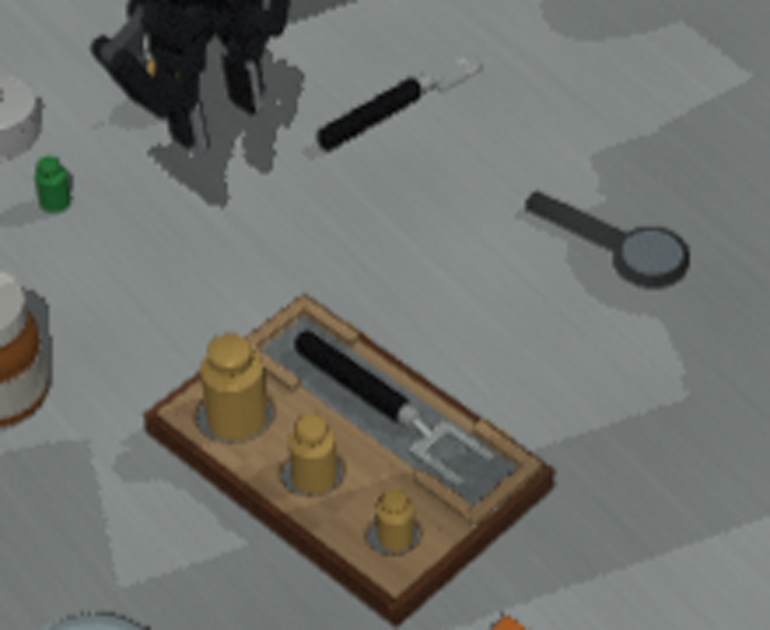

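Both pictures show the three weights upright in their own wells. The fork lies flat and centred in its rest: handle top at about 0.033 m, handle from -75 to +13 mm along the trough. The spatula and green look-alike have not moved, and the arm is clear. Handing in.

```bash
python3 -c "
from station import *
print(finish_job())"
```

```text
the job is handed in; nothing more can be done
None
```

The job is done and handed in at about 26 s of the 109 s allowed. I put the 500 g, 200 g and 100 g weights into their matching wells, in that order, then laid the fork in its rest. `finish_job()` reports no verdict, so the outcome rests on my own checks.

- **Weights:** the last wrist and scene views show all three upright. Each knob is within about 2–3 mm of its well centre and at the right height. In the final wrist view the 100 g knob was mostly out of frame, so for that one I relied on the earlier wrist look and the final scene view.
- **Fork:** it lies flat and lengthwise in the trough. The handle runs from -75 to +13 mm about the middle, is within 2 mm of the mid-line, and its top is at about 33 mm.
- **Look-alikes:** I did not touch any of them. The spatula, green weight and orange block appear unmoved. The hooked weight was mostly hidden behind the gripper in the last views, so I did not measure it again.
- **Disagreements:** the scene and side cameras differed by up to about 5 mm on the wells, which the wrist view settled. The tool also drifted to about 4° of tilt during the job, with no visible harm.

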